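# Shut the tagged air valve in the bench's air box

### The job

The outlet with the tagged valve in the compressed-air box on this bench is to be worked on, so shut it off: push the box's cover plate along its guides, towards the robot's left, until it is fully open against the end stop, then push the lever that carries the round tag a quarter turn clockwise until it is fully shut. Everything is done by pushing with the fingertips, nothing is picked up: the cover stays down in its guides and is not lifted off, the other valve stays open, and the tools lying about are left where they are.

Things in the scene. Friction and masses are not known exactly. Their poses are not given: they have to be found in the camera images.
- box: low grey sheet-steel box screwed to the bench, 190 mm (its x) by 550 mm (its y), 84 mm high; origin under its middle at bench level; x points away from the robot, y to the robot's left (turned by up to 0.26 rad). Right half (y below +5 mm): open trough with two valves. Left half: fixed deck. Outlet couplings stick out of the front wall by 37 mm, below 45 mm height; a gauge 95 mm high stands at x 130, y 200 mm
- trough (a point): middle of the trough's opening at ledge height, 75 mm above the bench. The opening is 158 mm (x) by 275 mm (y). Ledges along both long sides carry the cover all along the box; the walls rise 9 mm higher, as guides (182 mm apart) and, at the two ends (540 mm apart), as the cover's stops
- cover: loose aluminium cover plate, 176 mm (x) by 268 mm (y) by 4 mm, about 0.5 kg, lying on the ledges, axes as the box's; origin under its middle, 75 mm above the bench. Closed over the trough at y = -136 mm in the box's frame (at the start up to 25 mm ajar), fully open over the fixed deck at y = +136 mm. It slides by plain friction, a few newtons
- cover_handle (a point): middle of the bow handle's bar on the cover: a dark steel bar 10 mm thick, 100 mm long along x, across the middle of the plate; this point is 26 mm above the plate's underside (101 mm above the bench), the bar's top at 106 mm; two feet 90 mm apart hold it
- lever_tagged (a joint): angle of the tagged valve's lever: 0 open (along the pipe, pointing to the box's -x, towards the robot), 1.571 fully shut against its stop (pointing to the box's +y); clockwise seen from above. Starts between 0 and 0.2. Stiff, stays where it is left: about 0.3 N m, some 6 N at its end
- tagged_stem (a point): the tagged valve's turning axis, on top of the lever's hub, 60 mm above the bench. The two valves sit at x = 30 mm and y = -205 or -95 mm in the box's frame, and either of them can be the tagged one
- tagged_end (a point): centre of the round tag's underside, 54 mm from the stem axis, 60 mm above the bench. Lever: black-sleeved bar 18 mm wide, 50 to 60 mm above the bench, ending 66 mm from the axis. Tag: flat steel disc 36 mm across, 4 mm thick, riveted on top of the lever's end and thus wider than it. Below the open lever runs its pipe, its top 37 mm above the bench
- lever_plain (a joint): angle of the other valve's lever, which is the same but without a tag; same meaning; it starts open, between 0 and 0.2, and stays open
- plain_end (a point): point on top of the plain lever, 54 mm from its axis and 60 mm above the bench
- hammer: loose bench hammer lying on the bench, wooden shaft, 260 mm long, origin under its middle
- file: loose flat file with a blue plastic handle, about 315 mm long, lying close behind the box, origin under its middle
- punch: loose steel centre punch, square 12 mm shank, about 110 mm long, lying in front of the box (on the robot's side), origin under its middle
- block: loose aluminium workpiece with two holes, 60 x 40 x 20 mm, origin under its middle
- square: loose engineer's try square lying flat, stock 100 mm, blade 150 mm, origin under the middle of the stock
- oilcan: loose small steel oil can standing close behind the box, 60 mm across, 108 mm tall, origin under its middle
- coupling: loose spare brass coupling standing upright close in front of the box, 32 mm across, 48 mm tall, origin under its middle

How it is judged:
On the way, in this order (a step that is already met when the one before it is completed fails the run):
1. the cover has been slid fully open (its middle more than 121 mm left of the box's middle; the stop is at 136 mm), lying down in its guides (y of cover in the frame of box above 0.121 m and height (world z) of cover below 0.085 m and angle between cover's own z axis and vertical below 0.05 rad), for 0.2 s.
2. the tagged lever has been pushed shut (beyond 1.47 of 1.571 rad) (value of joint lever_tagged above 1.47 rad), for 0.2 s.
At the end, for the whole second after the job is handed in: The cover lies flat in its guides at the open end (within 15 mm of the left stop) and is at rest, the tagged lever is shut (beyond 1.47 rad, within about 6 degrees of its stop), and the plain lever is still open (below 0.35 rad) (all of step 1 and value of joint lever_tagged above 1.47 rad and value of joint lever_plain below 0.35 rad and linear speed of cover below 0.02 m/s); the robot touches nothing.
It fails at once if the cover is lifted out of its guides or tipped up (height (world z) of cover above 0.09 m or angle between cover's own z axis and vertical above 0.1 rad).
It fails at once if the plain valve's lever is turned (value of joint lever_plain above 0.4 rad).
It fails at once if a loose tool or part is lifted or shifted by more than 30 mm (distance of any of hammer, file, punch, block, square, oilcan, coupling from where it was at the start of the episode above 0.03 m).
It also fails if it takes over 51 s, if anything falls off the work surface, if the arm or the gripper's body presses on something with over 40 N, if the wrist force passes 120 N, or if a joint passes its speed limit or range.

### The arm

A 7-joint arm with a two-finger parallel gripper is mounted at the origin on the work surface. World frame = base frame: x ahead of the robot, y to its left, z up, the work surface at z = 0. Lengths are in m, angles in rad, forces in N, time in s.
With the tool pointing down it reaches from about 0.425 to 0.925 m from the base axis. Payload 6.8 kg.
Tool frame: the origin (TCP) lies at the very end of the fingers, on their centre line; the grasp point (between the pads) lies 19 mm behind it; z points along the fingers, x is the direction in which the jaws open and shut, and the axes are right-handed (so a half turn about z gives the same grasp; the last joint's range is limited). The gripper opens to 85 mm and grips with 20 to 120 N. Pads are 22 mm wide; open, the fingers measure 114 mm over their backs; the gripper's body (76 mm by 85 mm) begins 54 mm behind the grasp point. The pads swing forward as they close: fully open they stand 13 mm farther back than shut.
Start: joints at [1.15, 0.477, 0.022, 1.555, -0.011, 1.109, -0.083], TCP at [0.208, -0.642, 0.209] pointing down, gripper open.
Joint ranges: [-2.96, 2.96], [-0.34, 2.1], [-1.41, 1.46], [0.24, 2.44], [-1.37, 4.51], [0.17, 1.92], [-2.96, 2.96]. Speed limits (rad/s): [2.39, 2.39, 3.14, 3.14, 3.14, 3.14, 3.14].

### API

Orientations are given as a rotation vector (axis times angle).
In Python, from bench import r, grab_frame gives the robot as it stands. The module is installed in compiled form; this text tells all that it offers.
- The arm moves only by the tool send_rows, never from a script. Its argument "series" is a list of rows, each a list of 2 entries, a list of its own where there are three numbers: the shift along the tool's x, y, z in m, then the turn, a rotation vector about the tool's x, y, z in units of 5 degrees (1.0 is 5 degrees). A call has 1 to 20 rows; each row shifts and turns the commanded pose from where the row before left it, along the tool's axes as they then stand; what a row does not reach is not made up. A row lasts 1/8 s, in which the tool goes at most 62.5 mm and 10.7 degrees, less where a joint would pass 70% of its speed; a pose out of reach is approached as far as the arm can. A call is refused whole if a number of a shift passes 0.0625 or a number of a turn 1, either way. A call with a gripper value outside its range is refused whole. "fingers" is the closure in counts, from 0 (fully open) to 255 (shut), set as the call begins (left out, the last holds). The fingers move at their own pace and stop on an object; "grip_force" is the grip in N (left out, the last holds). Time passes only in rows, so rows that do not move let the fingers close. It gives the time, the measured TCP pose, the force and the opening at its end, in the units of the state.
- r.get_obs(): the state, without advancing time (a new reading comes with each control period).
- grab_frame(name): name is "scene" or "side" or "wrist"; returns a dict with "frame" (480x640x3 uint8, red, green, blue), "fx", "fy", "cx", "cy" (pixels), "origin" and "rotation" of the camera in the world; the wrist camera has in their place "T_tool_cam" (4x4, takes a point from camera to tool coordinates, whose origin is the TCP and whose axes are the tool frame's). Camera axes: x right, y down, z forward; pixel columns grow to the right and rows downward; lengths in m; the calibration is good to about 2 mm. The wrist camera is an equidistant fisheye: a pixel r from the principal point sees the ray r / f radians off the axis. A picture is of the moment at which its call begins: read the wrist's pose just before it. There is no depth.
- r.hand_in(): hands the job in, once; it reports no verdict.
The state is a dict: "clock": time; "joints": joint angles; "qvel": joint speeds; "tau": joint torques, N m; "tcp_pos": TCP position; "orientation": TCP orientation; "contact_force": force on the tool from outside, world axes, zero at the start; "moment": the same for the moment, N m; "grip_width": finger opening in m.
Only numpy, scipy, OpenCV 4.12 (cv2) and the standard library are available. Lean on these libraries where they do the work, as an engineer would, in place of code of your own. Each camera call takes 0.05 s, during which the arm holds its last target.

## Working session

There is one attempt and no reset: what is moved stays moved. The work goes in short steps, Python scripts to look and compute and a tool call to move; the robot and the scene stay as the last step left them, time stands still between calls to the robot, and variables do not carry over. Pictures are saved under pics/ and viewed, and the job is handed in when it is done.

Besides the shell and the picture viewer there is one more tool, called after "Call:" in YAML: its name, and indented under it one key for each argument. send_rows: Moves the arm, as the interface text tells. Its arguments: {"type":"object","properties":{"series":{"type":"array"},"fingers":{"type":"number"},"grip_force":{"type":"number"}},"required":["series"]}

```bash
mkdir -p pics; cat > h.py <<'E'
import numpy as np, cv2
from bench import r, grab_frame
from scipy.spatial.transform import Rotation as R
E
python3 - <<'E'
from h import *
import pickle
print(r.get_obs())
for n in("scene","side","wrist"):
    f=grab_frame(n); cv2.imwrite(f"pics/{n}0.png",f["frame"][:,:,::-1]); pickle.dump(f,open(f"pics/{n}0.pkl","wb"))
    print({k:v for k,v in f.items() if k!="frame"})
E
```

```text
{'clock': 0.0, 'joints': array([ 1.1498749 ,  0.47781   ,  0.02234835,  1.55644375, -0.01150105,
        1.10927149, -0.08310308]), 'qvel': array([ 0.00037708, -0.00032057, -0.00023217, -0.00078927,  0.00033538,
       -0.00024848, -0.00057107]), 'tau': array([-1.73717017e-04, -5.96457839e+01,  1.60796955e+00, -2.81199503e+01,
        1.24835019e-02,  9.23757761e-03, -7.82318892e-06]), 'tcp_pos': array([ 0.20751556, -0.64165818,  0.20782252]), 'orientation': array([-2.53960889e+00,  1.84771029e+00,  2.41124335e-03]), 'contact_force': array([-0.25444275,  1.06001464, -0.40540992]), 'moment': array([ 0.01678656,  0.00812424, -0.01500033]), 'grip_width': 0.08537192643127241}
{'fx': 462.20991019215637, 'fy': 462.20991019215637, 'cx': 316.1961658522261, 'cy': 245.243309132751, 'origin': array([1.17212661, 0.83251112, 0.98560788]), 'rotation': array([-0.85078703, -2.50665465,  1.15282958])}
{'fx': 609.1327470850498, 'fy': 609.1327470850498, 'cx': 311.36149284807414, 'cy': 239.72702646371562, 'origin': array([ 0.41284588, -1.01417784,  1.00759021]), 'rotation': array([-2.29075897,  0.2035419 , -0.06104619])}
{'fx': 371.64829954431775, 'fy': 371.64829954431775, 'cx': 321.344898919112, 'cy': 235.15787255357358, 'T_tool_cam': array([[ 9.99998668e-01, -9.16348749e-04,  1.35048296e-03,
        -1.04960536e-03],
       [ 5.19885799e-04,  9.63243047e-01,  2.68630902e-01,
        -6.74313964e-02],
       [-1.54700291e-03, -2.68629842e-01,  9.63242241e-01,
        -1.65393112e-01],
       [ 0.00000000e+00,  0.00000000e+00,  0.00000000e+00,
         1.00000000e+00]])}
```

View pics/scene0.png

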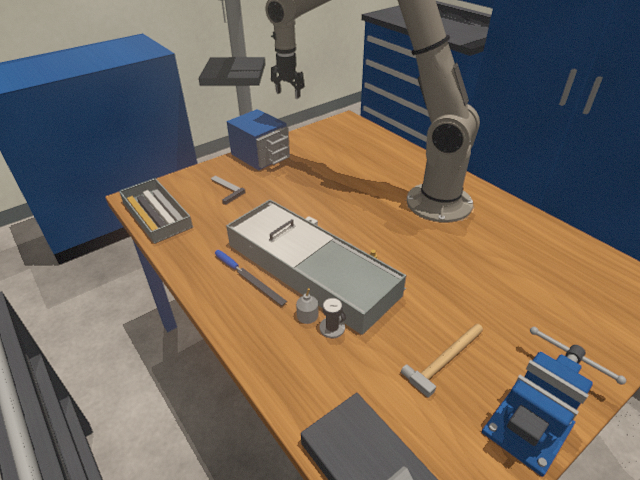

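View pics/side0.png

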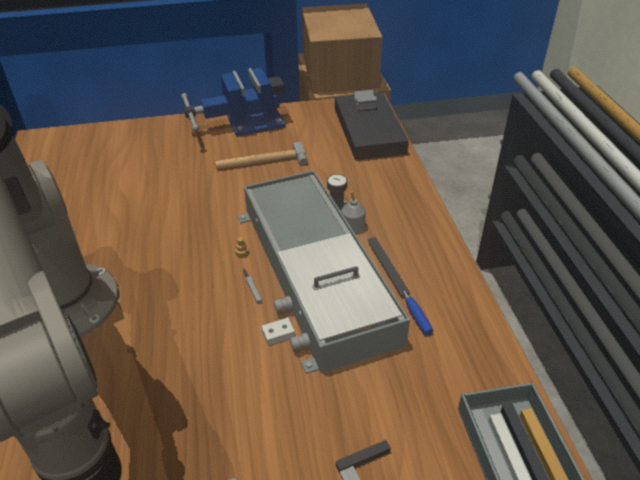

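View pics/wrist0.png

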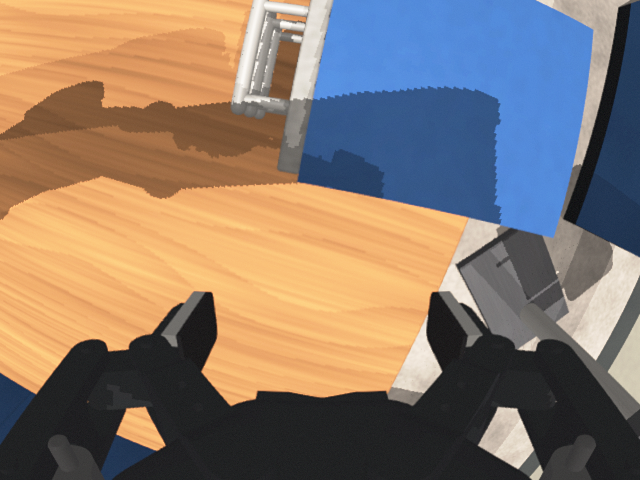

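```bash
python3 - <<'E'
import cv2
a=cv2.imread("pics/side0.png")[165:375,225:425]; cv2.imwrite("pics/side0z.png",cv2.resize(a,None,fx=2.8,fy=2.8,interpolation=cv2.INTER_CUBIC))
a=cv2.imread("pics/scene0.png")[195:335,215:415]; cv2.imwrite("pics/scene0z.png",cv2.resize(a,None,fx=4,fy=4,interpolation=cv2.INTER_CUBIC))
E
```

```text
(no output)
```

View pics/side0z.png

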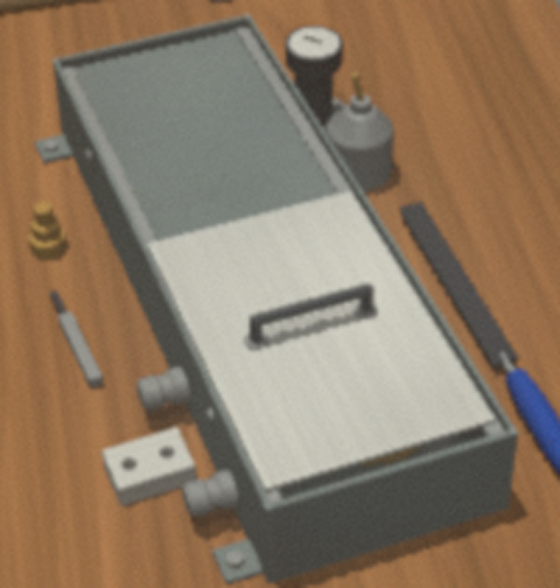

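View pics/scene0z.png

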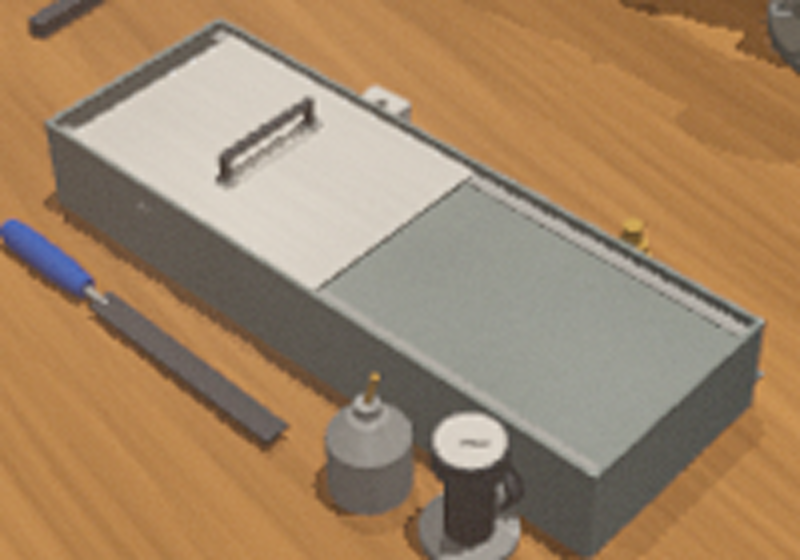

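The side view (zoomed 2.8×, offset 225,165) shows the rim corners at about (56,62), (248,17), (516,432) and (268,505), with the handle bar from (252,322) to (370,290). In the scene view (zoomed 4×, offset 215,195) they are at (48,125), (220,22), (763,322) and (597,475).

```bash
cat >> h.py <<'E'
import pickle
def ray(f,p):
    d=np.array([(p[0]-f["cx"])/f["fx"],(p[1]-f["cy"])/f["fy"],1.]); return R.from_rotvec(f["rotation"]).apply(d)
def hit(f,p,z):
    d=ray(f,p); o=np.array(f["origin"]); return o+d*(z-o[2])/d[2]
def fit(src,dst):  # 2D rigid
    src=np.array(src,float);dst=np.array(dst)[:,:2]
    a=src-src.mean(0);b=dst-dst.mean(0)
    th=np.arctan2((a[:,0]*b[:,1]-a[:,1]*b[:,0]).sum(),(a*b).sum())
    M=np.array([[np.cos(th),-np.sin(th)],[np.sin(th),np.cos(th)]]);t=dst.mean(0)-M@src.mean(0)
    return th,t,dst-(src@M.T+t)
E
python3 - <<'E'
from h import *
sd=pickle.load(open("pics/side0.pkl","rb"));sc=pickle.load(open("pics/scene0.pkl","rb"))
S=lambda u,v:(225+(u+.5)/2.8-.5,165+(v+.5)/2.8-.5)
C=lambda u,v:(215+(u+.5)/4-.5,195+(v+.5)/4-.5)
B=[(-.095,.275),(.095,.275),(.095,-.275),(-.095,-.275)]
for n,f,P,pts,hd,ed in(("side",sd,S,[(56,62),(248,17),(516,432),(268,505)],[(252,322),(370,290)],[(150,243),(350,192)]),
              ("scene",sc,C,[(763,322),(597,477),(48,125),(220,22)],[(310,104),(224,160)],[(470,180),(318,289)])):
    W=[hit(f,P(*p),.084) for p in pts]
    th,t,res=fit(B,W); print(n,th,t,(res*1000).round(1).tolist())
    M=np.array([[np.cos(th),-np.sin(th)],[np.sin(th),np.cos(th)]])
    for z,q in((.104,hd),(.079,ed)):
        w=np.array([hit(f,P(*p),z)[:2] for p in q]); print(z,w,"box",((w-t)@M),"mid",((w.mean(0)-t)@M))
E
```

```text
side 0.18445695827051328 [ 0.57411143 -0.00813399] [[2.8, -3.7], [-1.7, -3.8], [-2.0, 2.1], [0.9, 5.3]]
0.104 [[ 0.54816087 -0.13608588]
 [ 0.64140631 -0.11952648]] box [[-0.04897834 -0.12102166]
 [ 0.04572249 -0.12184557]] mid [-0.00162793 -0.12143361]
0.079 [[ 0.48664808 -0.00905256]
 [ 0.6570987   0.02106835]] box [[-0.0861481   0.0151389 ]
 [ 0.08693556  0.01348602]] mid [0.00039373 0.01431246]
scene 0.18617670040003287 [ 0.57604301 -0.00309402] [[2.1, -2.6], [-1.1, -3.2], [-2.6, 2.3], [1.6, 3.5]]
0.104 [[ 0.55393752 -0.12640968]
 [ 0.64399765 -0.11007234]] box [[-0.04454959 -0.11709286]
 [ 0.04697831 -0.11770826]] mid [ 0.00121436 -0.11740056]
0.079 [[ 0.49452781 -0.00118768]
 [ 0.65482478  0.02612259]] box [[-0.07975368  0.0169621 ]
 [ 0.08282844  0.01412897]] mid [0.00153738 0.01554553]
```

```bash
cat >> h.py <<'E'
TH=0.185; T0=np.array([0.575,-0.0055])
MB=np.array([[np.cos(TH),-np.sin(TH)],[np.sin(TH),np.cos(TH)]])
def b2w(x,y,z): return np.r_[MB@np.array([x,y])+T0,z]
def w2b(p): return (np.array(p)[:2]-T0)@MB
def go(x,y,z,yaw=None):
    "shift in tool axes from the present pose to box-frame x,y,z"
    o=r.get_obs(); Q=R.from_rotvec(o["orientation"])
    return (Q.inv().apply(b2w(x,y,z)-o["tcp_pos"])*1000).round(1)
E
python3 - <<'E'
from h import *
o=r.get_obs(); print(R.from_rotvec(o["orientation"]).as_matrix().round(3))
sc=pickle.load(open("pics/scene0.pkl","rb"))
for p in((263,167),(290,152),(240,158)): print("base",p,hit(sc,p,0))
for p in((257,137),(228,120),(288,127),(255,112)): print(p,[hit(sc,p,z)[:2].round(3) for z in(.1,.15,.2)])
# goal: tool y along box +y or -y
for s in(1,-1):
    y=np.r_[MB@[0,s],0]; z=np.array([0,0,-1.]); x=np.cross(y,z); G=np.c_[x,y,z]
    print(s,(R.from_rotvec(o["orientation"]).inv()*R.from_matrix(G)).as_rotvec(degrees=True)/5)
print(go(0,-.165,.25), b2w(0,-.165,.25), go(0,-.165,.22))
E
```

```text
[[ 0.308 -0.951 -0.001]
 [-0.951 -0.308  0.001]
 [-0.001  0.    -1.   ]]
base (263, 167) [ 3.70839043e-01 -6.04382017e-01 -1.11022302e-16]
base (290, 152) [ 0.21542912 -0.63610368  0.        ]
base (240, 158) [ 0.40821531 -0.72536685  0.        ]
(257, 137) [array([ 0.348, -0.669]), array([ 0.395, -0.585]), array([ 0.441, -0.5  ])]
(228, 120) [array([ 0.365, -0.878]), array([ 0.411, -0.782]), array([ 0.456, -0.685])]
(288, 127) [array([ 0.201, -0.663]), array([ 0.255, -0.579]), array([ 0.31 , -0.494])]
(255, 112) [array([ 0.233, -0.873]), array([ 0.286, -0.777]), array([ 0.339, -0.681])]
1 [1.44678385e-02 1.10908915e-02 1.94645349e+01]
-1 [-1.07101472e-02  1.39711654e-02 -1.65354586e+01]
[-328.8 -524.4  -41.5] [ 0.60535118 -0.16768448  0.25      ] [-328.7 -524.4  -11.5]
```

Call:
send_rows:
  series:
    - [[0, 0, -0.045], [0, 0, 0]]
    - [[-0.0275, -0.044, 0], [0, 0, 0]]
    - [[-0.0275, -0.044, 0], [0, 0, 0]]
    - [[-0.0275, -0.044, 0], [0, 0, 0]]
    - [[-0.0275, -0.044, 0], [0, 0, 0]]
    - [[-0.0275, -0.044, 0], [0, 0, 0]]
    - [[-0.0275, -0.044, 0], [0, 0, 0]]
    - [[-0.0275, -0.044, 0], [0, 0, 0]]
    - [[-0.0275, -0.044, 0], [0, 0, 0]]
    - [[-0.0275, -0.044, 0], [0, 0, 0]]
    - [[-0.0275, -0.044, 0], [0, 0, 0]]
    - [[-0.0275, -0.044, 0], [0, 0, 0]]
    - [[-0.0275, -0.04, 0], [0, 0, 0]]
    - [[0, 0, 0], [0, 0, 0]]
  fingers: 255
  grip_force: 60

```text
clock: 1.9
tcp_pos: [0.6068, -0.1614, 0.2533]
orientation: [-2.545, 1.837, 0.002]
contact_force: [0.0, -0.8, -0.6]
grip_width: 0.0001
```

Call:
send_rows:
  series:
    - [[0, 0, 0], [0, 0, -1]]
    - [[0, 0, 0], [0, 0, -1]]
    - [[0, 0, 0], [0, 0, -1]]
    - [[0, 0, 0], [0, 0, -1]]
    - [[0, 0, 0], [0, 0, -1]]
    - [[0, 0, 0], [0, 0, -1]]
    - [[0, 0, 0], [0, 0, -1]]
    - [[0, 0, 0], [0, 0, -1]]
    - [[0, 0, 0], [0, 0, -1]]
    - [[0, 0, 0], [0, 0, -1]]
    - [[0, 0, 0], [0, 0, -1]]
    - [[0, 0, 0], [0, 0, -1]]
    - [[0, 0, 0], [0, 0, -1]]
    - [[0, 0, 0], [0, 0, -1]]
    - [[0, 0, 0], [0, 0, -1]]
    - [[0, 0, 0], [0, 0, -1]]
    - [[0, 0, 0], [0, 0, -0.5]]
    - [[0, 0, 0], [0, 0, 0]]

```text
clock: 4.15
tcp_pos: [0.6041, -0.1681, 0.2535]
orientation: [3.129, 0.283, -0.001]
contact_force: [-0.5, -0.4, -0.7]
grip_width: -0.0001
```

```bash
cat >> h.py <<'E'
def snap(n,name):
    f=grab_frame(n); cv2.imwrite(f"pics/{name}.png",f["frame"][:,:,::-1]); return f
def st():
    o=r.get_obs(); Q=R.from_rotvec(o["orientation"])
    print("t",o["clock"].__round__(2),"tcp",o["tcp_pos"].round(4),"box",w2b(o["tcp_pos"]).round(4),"F",o["contact_force"].round(1),"w",round(o["grip_width"],4))
    y=np.r_[MB@[0,-1],0]; z=np.array([0,0,-1.]); G=np.c_[np.cross(y,z),y,z]
    print("turn to aligned",((Q.inv()*R.from_matrix(G)).as_rotvec(degrees=True)/5).round(2))
E
python3 - <<'E'
from h import *
st(); print(go(0,-.155,.2)); snap("wrist","w1"); snap("side","s1")
E
```

```text
t 4.15 tcp [ 0.6041 -0.1681  0.2535] box [-0.0013 -0.1652] F [-0.5 -0.4 -0.7] w -0.0001
turn to aligned [ 0.    0.01 -0.06]
[  1.3 -10.2  53.5]
```

View pics/w1.png

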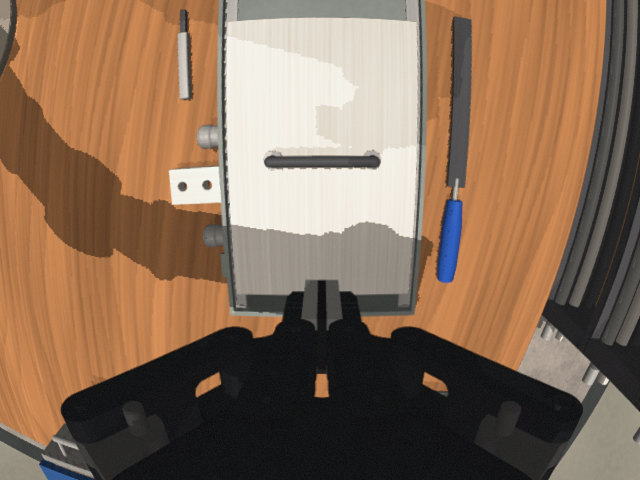

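View pics/s1.png

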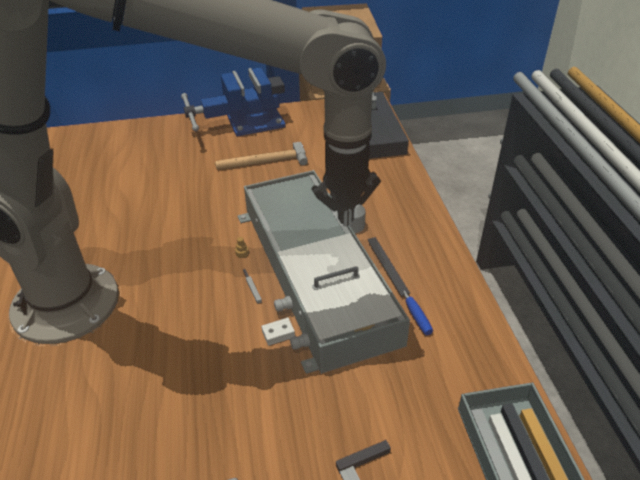

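The wrist view shows the handle bar from (265,161) to (380,161), centred ahead of the shut fingers, with the box aligned with the tool. I'll check the handle's position with the wrist ray.

```bash
cat >> h.py <<'E'
def whit(f,o,p,z):
    u=np.array([p[0]-f["cx"],p[1]-f["cy"]])/f["fx"]; a=np.hypot(*u)
    d=np.r_[u/a*np.sin(a),np.cos(a)] if a>1e-9 else np.array([0,0,1.])
    T=np.array(f["T_tool_cam"]); Q=R.from_rotvec(o["orientation"])
    c=Q.apply(T[:3,3])+o["tcp_pos"]; d=Q.apply(T[:3,:3]@d)
    return c+d*(z-c[2])/d[2]
E
python3 - <<'E'
from h import *
o=r.get_obs(); f=grab_frame("wrist")
for n,p,z in(("bar L",(265,161),.104),("bar R",(380,161),.104),("cover edge L",(225,20),.079),("cover edge R",(416,20),.079),("rim near L",(232,314),.084),("rim near R",(413,313),.084),("wallL",(222,150),.084),("wallR",(425,150),.084),("punch",(184,98),.01)):
    w=whit(f,o,p,z); print(n,w.round(4),w2b(w).round(4))
E
```

```text
bar L [ 0.5482 -0.131   0.104 ] [-0.0494 -0.1185]
bar R [ 0.6445 -0.1135  0.104 ] [ 0.0485 -0.119 ]
cover edge L [ 0.4835 -0.0059  0.079 ] [-0.09    0.0164]
cover edge R [0.6577 0.0255 0.079 ] [0.087  0.0153]
rim near L [ 0.5324 -0.2923  0.084 ] [-0.0947 -0.2741]
rim near R [ 0.7163 -0.2578  0.084 ] [ 0.0925 -0.274 ]
wallL [ 0.5042 -0.1291  0.084 ] [-0.0923 -0.1084]
wallR [ 0.6872 -0.0957  0.084 ] [ 0.0937 -0.1093]
punch [ 0.4303 -0.0822  0.01  ] [-0.1563 -0.0488]
```

Call:
send_rows:
  series:
    - [[0.001, 0, 0.04], [0, 0, -0.06]]
    - [[0, 0, 0.04], [0, 0, 0]]
    - [[0, 0, 0.04], [0, 0, 0]]
    - [[0, 0, 0.02], [0, 0, 0]]
    - [[0, 0, 0.015], [0, 0, 0]]
    - [[0, 0, 0.0085], [0, 0, 0]]
    - [[0, 0, 0], [0, 0, 0]]
    - [[0, 0, 0], [0, 0, 0]]

```text
clock: 5.3
tcp_pos: [0.6066, -0.167, 0.0914]
orientation: [3.127, 0.293, 0.003]
contact_force: [0.8, -1.0, 0.1]
grip_width: -0.0003
```

```bash
python3 - <<'E'
from h import *
st(); snap("wrist","w2"); print(go(0,.12,.09))
E
```

```text
t 5.3 tcp [ 0.6066 -0.167   0.0914] box [ 0.0013 -0.1645] F [ 0.8 -1.   0.1] w -0.0003
turn to aligned [ 0.01 -0.02  0.02]
[  -0.7 -284.5    1.1]
```

View pics/w2.png

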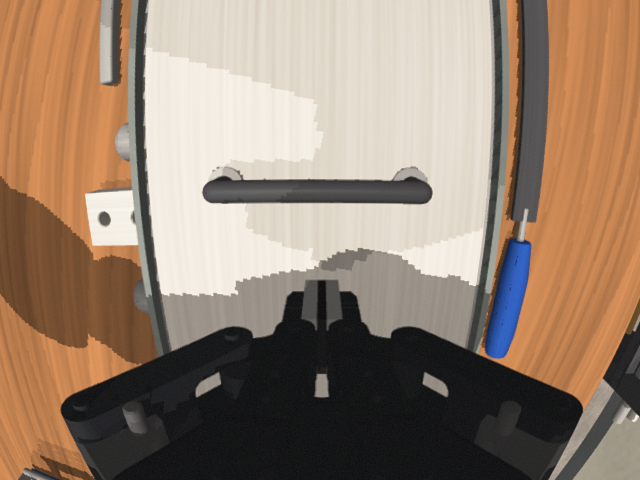

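The fingertips (about (322,285)) are lowered behind the bar (203–432, row 190), clear of the plate. Now I'll push.

Call:
send_rows:
  series:
    - [[0, -0.012, 0], [0, 0, 0]]
    - [[0, -0.012, 0], [0, 0, 0]]
    - [[0, -0.008, 0], [0, 0, 0]]
    - [[0, -0.01, 0], [0, 0, 0]]
    - [[0, -0.014, 0], [0, 0, 0]]
    - [[0, -0.014, 0], [0, 0, 0]]
    - [[0, -0.014, 0], [0, 0, 0]]
    - [[0, -0.014, 0], [0, 0, 0]]
    - [[0, -0.014, 0], [0, 0, 0]]
    - [[0, -0.014, 0], [0, 0, 0]]
    - [[0, -0.014, 0], [0, 0, 0]]
    - [[0, -0.014, 0], [0, 0, 0]]
    - [[0, -0.014, 0], [0, 0, 0]]
    - [[0, -0.014, 0], [0, 0, 0]]
    - [[0, -0.014, 0], [0, 0, 0]]
    - [[0, -0.014, 0], [0, 0, 0]]
    - [[0, -0.014, 0], [0, 0, 0]]
    - [[0, -0.014, 0], [0, 0, 0]]
    - [[0, -0.014, 0], [0, 0, 0]]
    - [[0, 0, 0], [0, 0, 0]]

```text
clock: 7.85
tcp_pos: [0.5586, 0.0824, 0.0904]
orientation: [-3.127, -0.297, -0.0]
contact_force: [0.2, 0.2, -0.3]
grip_width: 0.0
```

```bash
python3 - <<'E'
from h import *
st(); snap("wrist","w3"); print(go(0,.12,.09))
E
```

```text
t 7.85 tcp [0.5586 0.0824 0.0904] box [0.     0.0895] F [ 0.2  0.2 -0.3] w 0.0
turn to aligned [-0.01 -0.    0.05]
[  0.1 -31.8   0.3]
```

View pics/w3.png

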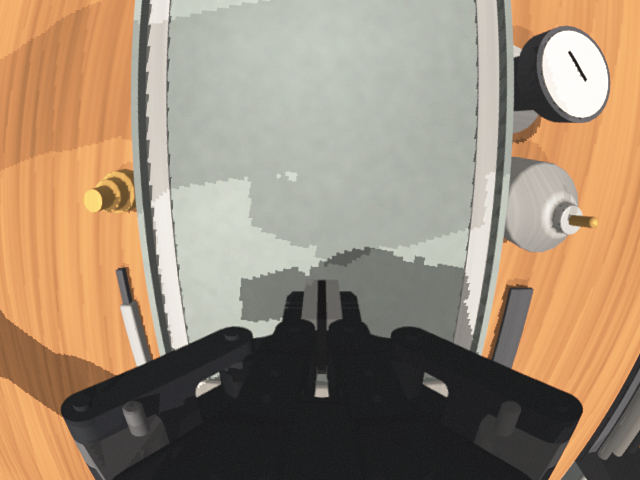

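The wrist view shows the bare deck ahead of the fingers and no cover, so the cover wasn't carried along. I'll check the fixed cameras.

```bash
python3 - <<'E'
from h import *
snap("side","s3");snap("scene","c3")
E
```

```text
(no output)
```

View pics/s3.png

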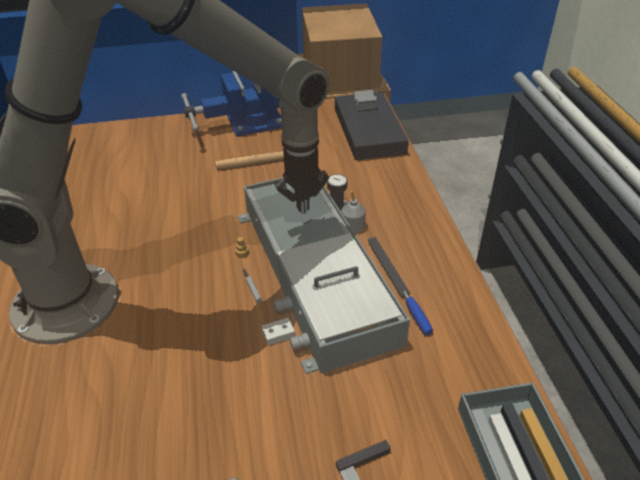

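View pics/c3.png

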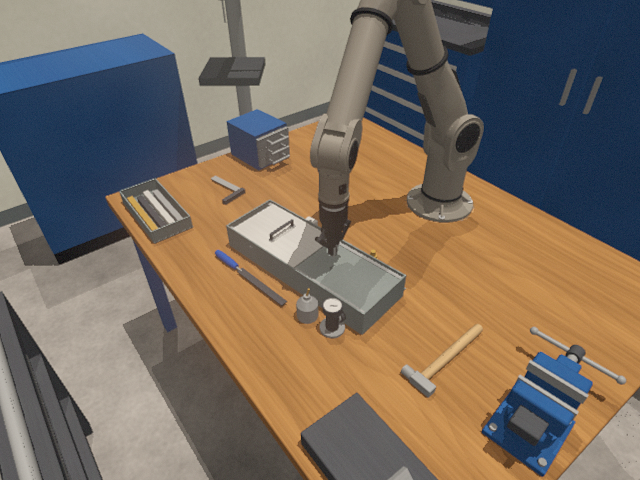

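```bash
cat >> h.py <<'E'
def proj(f,p):
    c=R.from_rotvec(f["rotation"]).inv().apply(np.array(p)-f["origin"]); return (c[:2]/c[2]*f["fx"]+[f["cx"],f["cy"]]).round(1)
E
python3 - <<'E'
from h import *
sd=pickle.load(open("pics/side0.pkl","rb"));sc=pickle.load(open("pics/scene0.pkl","rb"))
for p in([0.5586,0.0824,0.0904],[0.5586,0.0824,0.13]): print(proj(sd,p),proj(sc,p))
print("s1",proj(sd,[0.6041,-0.1681,0.2535]))
a=cv2.imread("pics/s3.png")[150:290,230:400]; b=cv2.imread("pics/c3.png")[180:300,260:400]
cv2.imwrite("pics/s3z.png",cv2.resize(a,None,fx=4,fy=4,interpolation=2));cv2.imwrite("pics/c3z.png",cv2.resize(b,None,fx=5,fy=5,interpolation=2))
E
```

```text
[303.3 218.1] [332.9 260.4]
[302.8 204.9] [333.1 250. ]
s1 [345.4 231.9]
```

View pics/s3z.png

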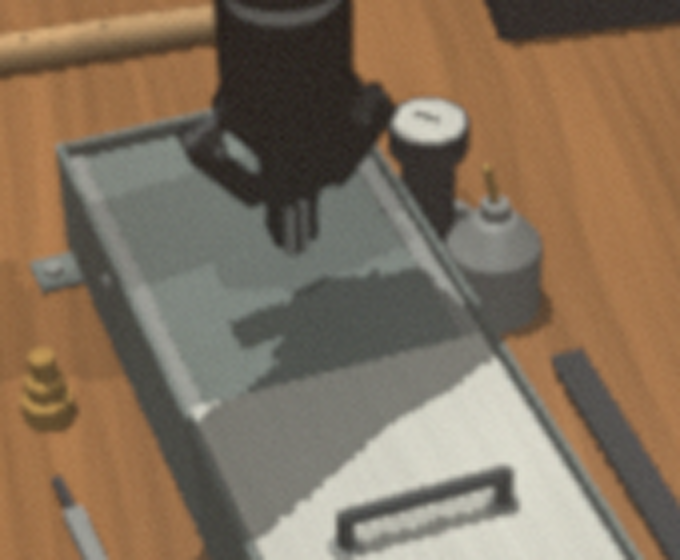

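View pics/c3z.png

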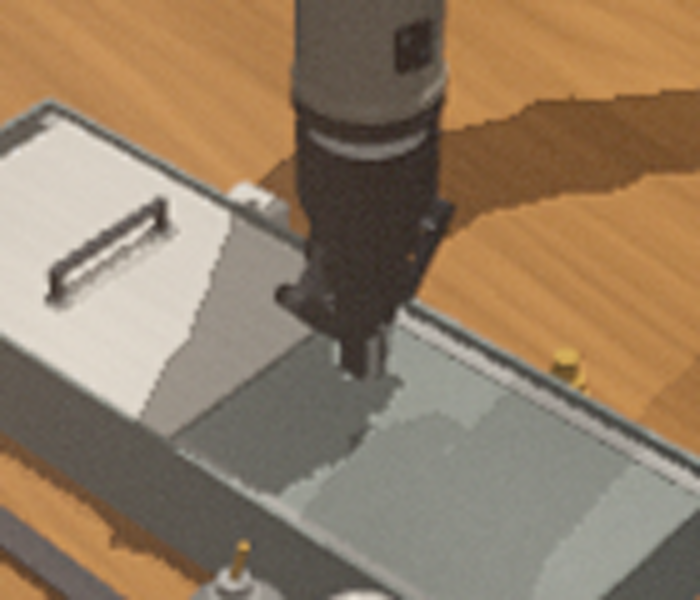

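The fingertip shows at (304,213) in the side view and (333,256) in the scene view. The projected TCP is about 5 px lower, so the real tips may sit about 16 mm above the reported TCP and have passed just over the bar. I'll triangulate this, with masked tip pixels.

```bash
python3 - <<'E'
from h import *
sd=pickle.load(open("pics/side0.pkl","rb"));sc=pickle.load(open("pics/scene0.pkl","rb"))
def tri(a,b):
    d1=ray(sd,a);d2=ray(sc,b);o1=np.array(sd["origin"]);o2=np.array(sc["origin"])
    A=np.c_[d1,-d2];s=np.linalg.lstsq(A,o2-o1,rcond=None)[0]
    p,q=o1+s[0]*d1,o2+s[1]*d2; return (p+q)/2,np.linalg.norm(p-q)
print(tri((303.5,212.5),(332.5,255)))
print("handle check",tri((225+311/2.8,165+306/2.8),(215+267/4,195+132/4)))
print(r.get_obs()["tcp_pos"], r.get_obs()["contact_force"])
E
```

```text
(array([0.55886387, 0.07998632, 0.10936447]), np.float64(0.0007116114918101003))
handle check (array([ 0.5959722 , -0.12267225,  0.09769858]), np.float64(0.00033021522996832153))
[0.55897411 0.08005745 0.0902361 ] [-0.16409642 -0.16737314  0.2762075 ]
```

The bar triangulates to z 0.098 and the tips to 0.109, against a reported TCP z of 0.090. So the tips really are about 19 mm short of the reported TCP. I'll go back and confirm by touching the plate gently at its known height of 79 mm.

Call:
send_rows:
  series:
    - [[0, 0, -0.04], [0, 0, 0]]
    - [[0, 0.03, 0], [0, 0, 0]]
    - [[0, 0.04, 0], [0, 0, 0]]
    - [[0, 0.04, 0], [0, 0, 0]]
    - [[0, 0.04, 0], [0, 0, 0]]
    - [[0, 0.04, 0], [0, 0, 0]]
    - [[0, 0.04, 0], [0, 0, 0]]
    - [[0, 0.025, 0], [0, 0, 0]]
    - [[0, 0, 0], [0, 0, 0]]
    - [[0, 0, 0.03], [0, 0, 0]]
    - [[0, 0, 0.015], [0, 0, 0]]
    - [[0, 0, 0], [0, 0, 0]]
    - [[0, 0, 0], [0, 0, 0]]

```text
clock: 9.62
tcp_pos: [0.6069, -0.1694, 0.0861]
orientation: [3.128, 0.294, 0.002]
contact_force: [-0.1, -1.0, -0.2]
grip_width: 0.0
```

```bash
python3 - <<'E'
from h import *
st()
E
```

```text
t 9.62 tcp [ 0.6069 -0.1694  0.0861] box [ 0.0012 -0.1669] F [-0.1 -1.  -0.2] w 0.0
turn to aligned [ 0.   -0.01  0.03]
```

Next I go down in small steps to reported z of about 0.076. That's 3 mm below the plate top if the report is true, or about 16 mm above it if the offset is real.

Call:
send_rows:
  series:
    - [[0, 0, 0.003], [0, 0, 0]]
    - [[0, 0, 0.003], [0, 0, 0]]
    - [[0, 0, 0.002], [0, 0, 0]]
    - [[0, 0, 0.002], [0, 0, 0]]
    - [[0, 0, 0], [0, 0, 0]]

```text
clock: 10.25
tcp_pos: [0.6062, -0.1698, 0.0751]
orientation: [-3.128, -0.293, 0.0]
contact_force: [-0.5, -0.1, 0.4]
grip_width: -0.0006
```

```bash
python3 - <<'E'
from h import *
st();f=snap("side","s4");a=f["frame"][200:330,250:400,::-1]; cv2.imwrite("pics/s4z.png",cv2.resize(a,None,fx=4,fy=4,interpolation=2))
E
```

```text
t 10.25 tcp [ 0.6062 -0.1698  0.0751] box [ 0.0004 -0.1672] F [-0.5 -0.1  0.4] w -0.0006
turn to aligned [-0.    0.    0.02]
```

View pics/s4z.png

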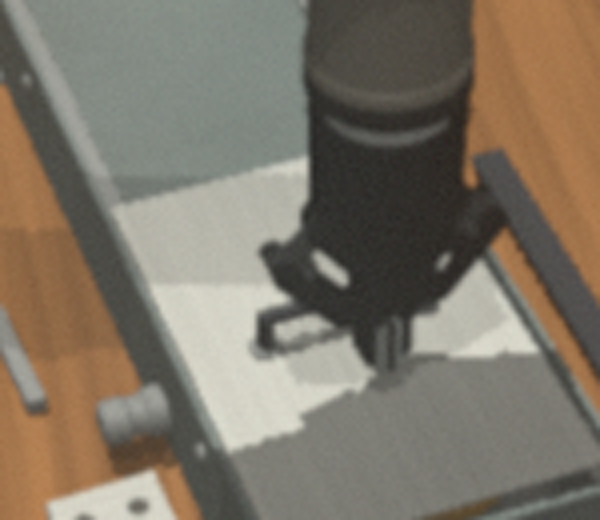

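There's no contact at reported z 0.075, which confirms the offset. I'll keep going down in small steps until the tips touch.

Call:
send_rows:
  series:
    - [[0, 0, 0.003], [0, 0, 0]]
    - [[0, 0, 0.003], [0, 0, 0]]
    - [[0, 0, 0.003], [0, 0, 0]]
    - [[0, 0, 0.002], [0, 0, 0]]
    - [[0, 0, 0], [0, 0, 0]]

```text
clock: 10.92
tcp_pos: [0.6062, -0.1697, 0.0641]
orientation: [-3.128, -0.293, 0.001]
contact_force: [0.4, 0.2, -0.2]
grip_width: 0.0
```

Call:
send_rows:
  series:
    - [[0, 0, 0.001], [0, 0, 0]]
    - [[0, 0, 0], [0, 0, 0]]

```text
clock: 11.18
tcp_pos: [0.6063, -0.1698, 0.0633]
orientation: [3.128, 0.294, 0.0]
contact_force: [0.3, 1.4, -0.5]
grip_width: -0.0
```

Call:
send_rows:
  series:
    - [[0, 0, 0.001], [0, 0, 0]]
    - [[0, 0, 0], [0, 0, 0]]

```text
clock: 11.42
tcp_pos: [0.6063, -0.1698, 0.0623]
orientation: [3.128, 0.294, -0.0]
contact_force: [-0.2, 0.5, -0.8]
grip_width: -0.0002
```

Call:
send_rows:
  series:
    - [[0, 0, 0.001], [0, 0, 0]]
    - [[0, 0, 0], [0, 0, 0]]

```text
clock: 11.68
tcp_pos: [0.6062, -0.1698, 0.0612]
orientation: [3.128, 0.294, -0.0]
contact_force: [-0.3, 0.1, 0.3]
grip_width: 0.0001
```

Call:
send_rows:
  series:
    - [[0, 0, 0.001], [0, 0, 0]]
    - [[0, 0, 0], [0, 0, 0]]

```text
clock: 11.92
tcp_pos: [0.6062, -0.1698, 0.0602]
orientation: [-3.128, -0.294, 0.0]
contact_force: [0.3, 0.4, 0.4]
grip_width: -0.0
```

Call:
send_rows:
  series:
    - [[0, 0, 0.001], [0, 0, 0]]
    - [[0, 0, 0], [0, 0, 0]]

```text
clock: 12.18
tcp_pos: [0.6062, -0.1698, 0.0592]
orientation: [-3.128, -0.293, 0.0]
contact_force: [-0.4, -0.1, -0.1]
grip_width: -0.0002
```

Call:
send_rows:
  series:
    - [[0, 0, 0.001], [0, 0, 0]]
    - [[0, 0, 0], [0, 0, 0]]

```text
clock: 12.42
tcp_pos: [0.6062, -0.1698, 0.0582]
orientation: [-3.128, -0.294, 0.0]
contact_force: [0.3, -0.2, 0.7]
grip_width: -0.0
```

The offset is at least 21 mm. I'll back up 5 mm (tips at about 0.085) and push, after a short first move to check contact.

Call:
send_rows:
  series:
    - [[0, 0, -0.005], [0, 0, 0]]
    - [[0, -0.01, 0], [0, 0, 0]]
    - [[0, -0.01, 0], [0, 0, 0]]
    - [[0, -0.006, 0], [0, 0, 0]]
    - [[0, -0.008, 0], [0, 0, 0]]
    - [[0, -0.01, 0], [0, 0, 0]]
    - [[0, -0.01, 0], [0, 0, 0]]

```text
clock: 13.3
tcp_pos: [0.5961, -0.1165, 0.0633]
orientation: [3.128, 0.293, 0.0]
contact_force: [-0.2, -1.8, -0.2]
grip_width: -0.0002
```

```bash
python3 - <<'E'
from h import *
st();snap("wrist","w5");print(go(0,.12,.063))
E
```

```text
t 13.3 tcp [ 0.5961 -0.1165  0.0633] box [ 0.0003 -0.113 ] F [-0.2 -1.8 -0.2] w -0.0002
turn to aligned [0.   0.   0.02]
[   0.4 -230.7    0.6]
```

View pics/w5.png

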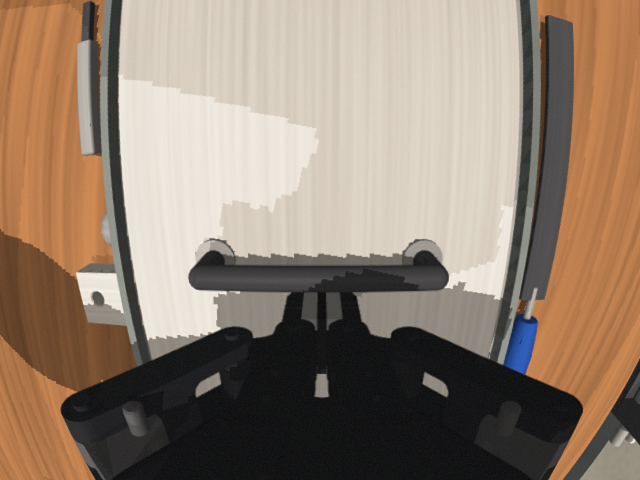

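The bar (190–448, row 278) is now against the fingertips and the tips are below it, with a contact force of about 2 N. I'll keep pushing.

Call:
send_rows:
  series:
    - [[0, -0.012, 0], [0, 0, 0]]
    - [[0, -0.012, 0], [0, 0, 0]]
    - [[0, -0.012, 0], [0, 0, 0]]
    - [[0, -0.012, 0], [0, 0, 0]]
    - [[0, -0.012, 0], [0, 0, 0]]
    - [[0, -0.012, 0], [0, 0, 0]]
    - [[0, -0.012, 0], [0, 0, 0]]
    - [[0, -0.012, 0], [0, 0, 0]]
    - [[0, -0.012, 0], [0, 0, 0]]
    - [[0, -0.012, 0], [0, 0, 0]]
    - [[0, -0.012, 0], [0, 0, 0]]
    - [[0, -0.012, 0], [0, 0, 0]]
    - [[0, -0.012, 0], [0, 0, 0]]
    - [[0, -0.012, 0], [0, 0, 0]]
    - [[0, -0.012, 0], [0, 0, 0]]
    - [[0, -0.012, 0], [0, 0, 0]]
    - [[0, -0.01, 0], [0, 0, 0]]
    - [[0, -0.008, 0], [0, 0, 0]]
    - [[0, -0.006, 0], [0, 0, 0]]
    - [[0, 0, 0], [0, 0, 0]]

```text
clock: 15.85
tcp_pos: [0.5558, 0.0965, 0.0633]
orientation: [-3.127, -0.295, 0.0]
contact_force: [-0.9, 0.1, -0.1]
grip_width: 0.0003
```

```bash
python3 - <<'E'
from h import *
st();snap("wrist","w6");snap("side","s6");print(go(0,.12,.063))
E
```

```text
t 15.85 tcp [0.5558 0.0965 0.0633] box [-1.000e-04  1.037e-01] F [-0.9  0.1 -0.1] w 0.0003
turn to aligned [-0.01 -0.    0.03]
[  0.1 -16.9   0.3]
```

View pics/w6.png

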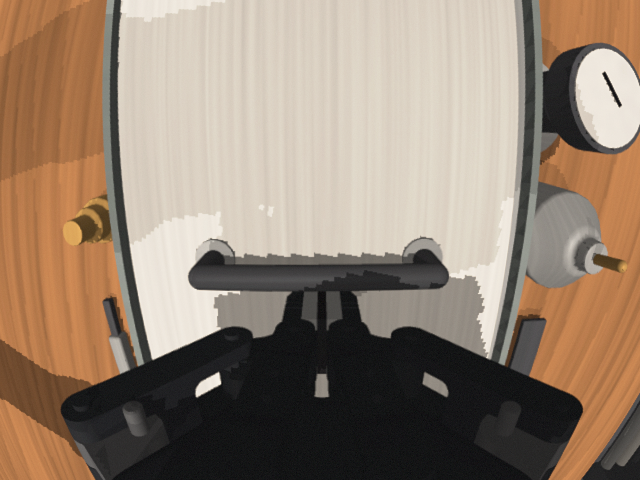

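View pics/s6.png

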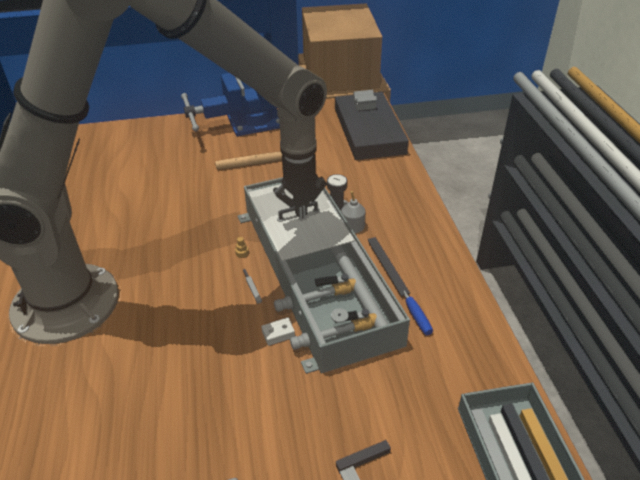

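The cover follows, and the tagged lever is the near valve (y = −205 mm; the tag is at about (340,316) in the side view). About 17 mm remains to the stop, so I'll finish slowly.

Call:
send_rows:
  series:
    - [[0, -0.005, 0], [0, 0, 0]]
    - [[0, -0.004, 0], [0, 0, 0]]
    - [[0, -0.003, 0], [0, 0, 0]]
    - [[0, -0.002, 0], [0, 0, 0]]
    - [[0, -0.002, 0], [0, 0, 0]]
    - [[0, 0, 0], [0, 0, 0]]

```text
clock: 16.7
tcp_pos: [0.5529, 0.1108, 0.0632]
orientation: [3.127, 0.293, -0.001]
contact_force: [0.8, -2.3, 0.4]
grip_width: 0.0001
```

Call:
send_rows:
  series:
    - [[0, -0.002, 0], [0, 0, 0]]
    - [[0, -0.001, 0], [0, 0, 0]]
    - [[0, 0, 0], [0, 0, 0]]

```text
clock: 17.08
tcp_pos: [0.5525, 0.111, 0.0632]
orientation: [3.124, 0.29, -0.002]
contact_force: [0.2, -9.3, 2.2]
grip_width: -0.0002
```

The force rises to 9 N with no movement, so the cover is at the stop. I'll back off, lift and go over to the trough for a look.

Call:
send_rows:
  series:
    - [[0, 0.008, 0], [0, 0, 0]]
    - [[0, 0.008, 0], [0, 0, 0]]
    - [[0, 0, -0.05], [0, 0, 0]]
    - [[0, 0, -0.05], [0, 0, 0]]
    - [[0, 0.03, -0.015], [0, 0, 0]]
    - [[-0.005, 0.045, 0], [0, 0, 0]]
    - [[-0.005, 0.045, 0], [0, 0, 0]]
    - [[-0.005, 0.045, 0], [0, 0, 0]]
    - [[-0.005, 0.045, 0], [0, 0, 0]]
    - [[-0.005, 0.045, 0], [0, 0, 0]]
    - [[-0.005, 0.045, 0], [0, 0, 0]]
    - [[-0.005, 0.045, 0], [0, 0, 0]]
    - [[0, 0, 0], [0, 0, 0]]
    - [[0, 0, 0], [0, 0, 0]]

```text
clock: 18.82
tcp_pos: [0.5855, -0.246, 0.1782]
orientation: [-3.127, -0.294, -0.001]
contact_force: [0.7, 0.9, 0.6]
grip_width: 0.0
```

```bash
python3 - <<'E'
from h import *
st()
f=snap("wrist","w7");pickle.dump((r.get_obs(),f),open("pics/w7.pkl","wb"))
f=snap("side","s7"); snap("scene","c7")
E
```

```text
t 18.82 tcp [ 0.5855 -0.246   0.1782] box [-0.0339 -0.2384] F [0.7 0.9 0.6] w 0.0
turn to aligned [-0.01 -0.01  0.03]
```

View pics/w7.png

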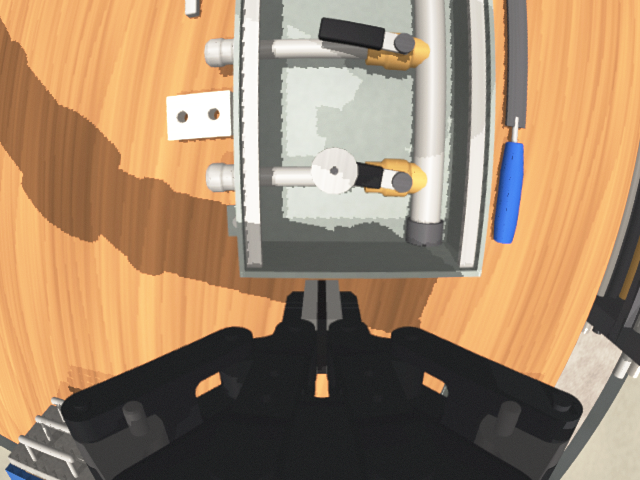

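View pics/s7.png

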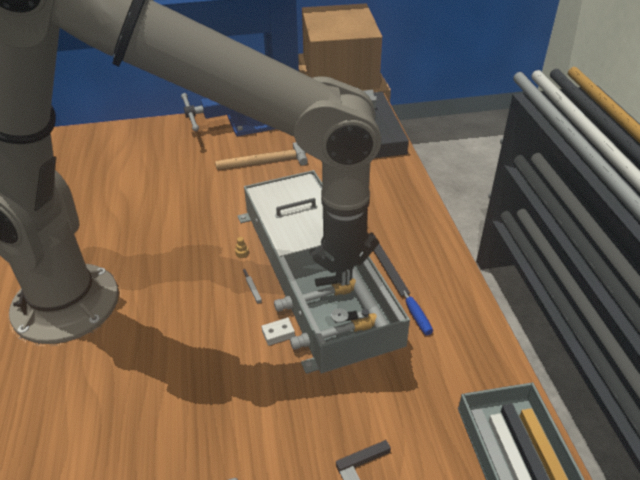

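View pics/c7.png

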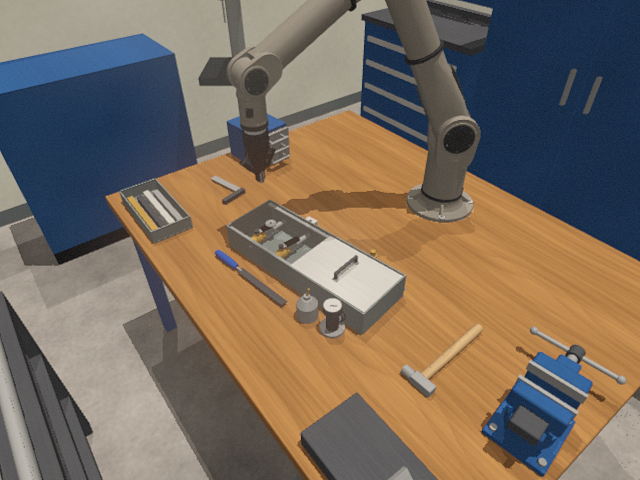

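The wrist view shows the tag centred at (334,171), the tagged stem at (402,182), the plain lever's end at about (325,31) and its stem at (404,43). Now I'll measure these.

```bash
python3 - <<'E'
from h import *
o,f=pickle.load(open("pics/w7.pkl","rb"))
for n,p,z in(("tag",(334,171),.064),("stem",(402,182),.060),("pend",(325,31),.06),("pstem",(404,43),.06),("rimL",(241,275),.084),("rimR",(480,275),.084),("pipe",(290,176),.037)):
    w=whit(f,o,p,z); print(n,w2b(w).round(4))
sd=pickle.load(open("pics/side0.pkl","rb")); sc=pickle.load(open("pics/scene0.pkl","rb"))
print("bar side",w2b(hit(sd,(296.5,207.5),.104)),"bar scene",w2b(hit(sc,(347,267),.104)))
E
```

```text
tag [-0.0249 -0.1968]
stem [ 0.0285 -0.2049]
pend [-0.032  -0.0881]
pstem [ 0.0285 -0.0952]
rimL [-0.0955 -0.2732]
rimR [ 0.0933 -0.2742]
pipe [-0.0603 -0.2037]
bar side [-0.00696435  0.11676355] bar scene [0.00595344 0.14555042]
```

The stem measures (28,−205) mm against a nominal (30,−205). The tag centre is 54 mm out, and the lever angle is about 0.15 rad. Next I lower the shut fingers behind the tag at box (−0.028,−0.238), to tip height of about 0.048–0.05 (reported 0.027).

Call:
send_rows:
  series:
    - [[0.006, 0, 0.04], [0, 0, 0]]
    - [[0, 0, 0.04], [0, 0, 0]]
    - [[0, 0, 0.03], [0, 0, 0]]
    - [[0, 0, 0.015], [0, 0, 0]]
    - [[0, 0, 0.01], [0, 0, 0]]
    - [[0, 0, 0], [0, 0, 0]]

```text
clock: 19.73
tcp_pos: [0.5914, -0.2457, 0.0435]
orientation: [-3.128, -0.294, -0.0]
contact_force: [-0.3, 0.0, 0.9]
grip_width: 0.0
```

Call:
send_rows:
  series:
    - [[0, 0, 0.006], [0, 0, 0]]
    - [[0, 0, 0.005], [0, 0, 0]]
    - [[0, 0, 0.005], [0, 0, 0]]
    - [[0, 0, 0], [0, 0, 0]]

```text
clock: 20.23
tcp_pos: [0.5908, -0.2458, 0.0268]
orientation: [-3.128, -0.293, 0.001]
contact_force: [0.8, 0.3, -0.1]
grip_width: -0.0002
```

```bash
python3 - <<'E'
from h import *
st()
snap("wrist","w8");f=snap("side","s8");a=f["frame"][220:380,250:430,::-1]; cv2.imwrite("pics/s8z.png",cv2.resize(a,None,fx=3.5,fy=3.5,interpolation=2))
E
```

```text
t 20.23 tcp [ 0.5908 -0.2458  0.0268] box [-0.0287 -0.2392] F [ 0.8  0.3 -0.1] w -0.0002
turn to aligned [-0.    0.01  0.02]
```

View pics/w8.png

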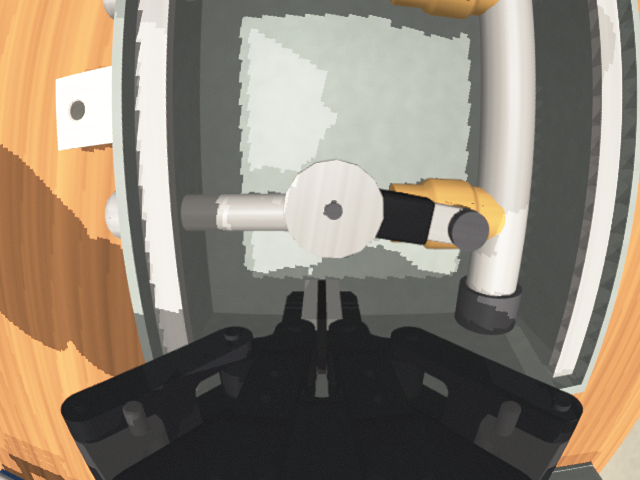

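View pics/s8z.png

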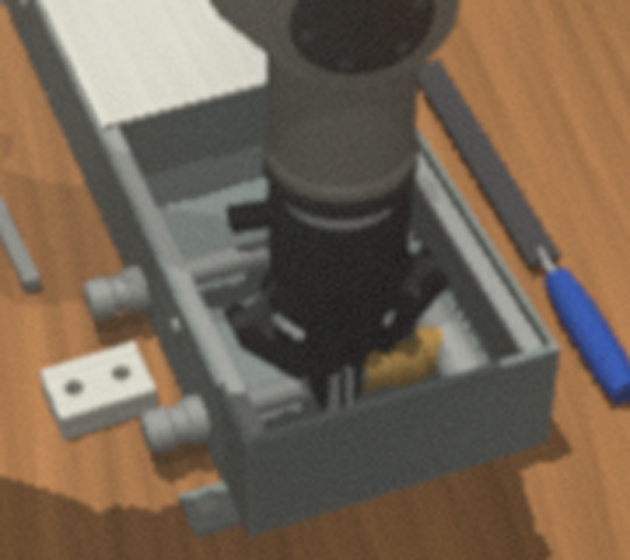

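The fingers stand between the tag's edge and the end wall, with nothing touching. I'll push the first half of the arc.

Call:
send_rows:
  series:
    - [[0, -0.006, 0], [0, 0, 0]]
    - [[-0.001, -0.006, 0], [0, 0, 0]]
    - [[-0.001, -0.005, 0], [0, 0, 0]]
    - [[-0.001, -0.005, 0], [0, 0, 0]]
    - [[-0.001, -0.005, 0], [0, 0, 0]]
    - [[-0.001, -0.005, 0], [0, 0, 0]]
    - [[0.001, -0.006, 0], [0, 0, 0]]
    - [[0.001, -0.006, 0], [0, 0, 0]]
    - [[0.001, -0.006, 0], [0, 0, 0]]
    - [[0.001, -0.006, 0], [0, 0, 0]]
    - [[0, 0, 0], [0, 0, 0]]

```text
clock: 21.7
tcp_pos: [0.5803, -0.1933, 0.0281]
orientation: [3.125, 0.291, 0.002]
contact_force: [-0.1, -5.1, 0.6]
grip_width: 0.0004
```

```bash
python3 - <<'E'
from h import *
st()
snap("wrist","w9")
E
```

```text
t 21.7 tcp [ 0.5803 -0.1933  0.0281] box [-0.0293 -0.1856] F [-0.1 -5.1  0.6] w 0.0004
turn to aligned [ 0.04 -0.01  0.01]
```

View pics/w9.png

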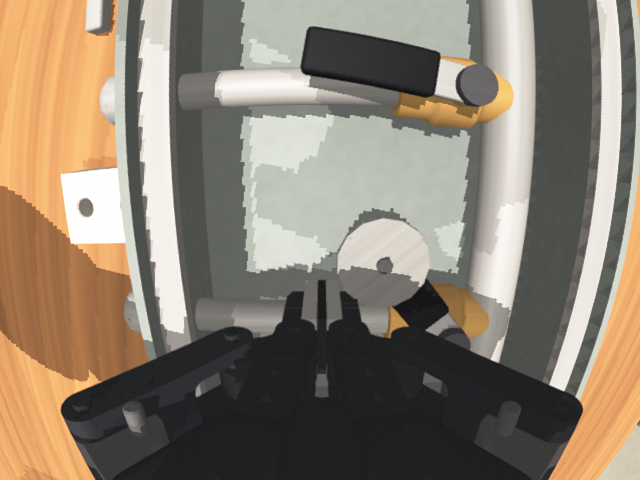

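The lever is at about 45°, with the tag at (384,262) ahead and to the right of the fingers, and the plain lever hasn't moved. Now the second half of the arc.

Call:
send_rows:
  series:
    - [[0.0025, -0.005, 0], [0, 0, 0]]
    - [[0.003, -0.005, 0], [0, 0, 0]]
    - [[0.003, -0.005, 0], [0, 0, 0]]
    - [[0.003, -0.0045, 0], [0, 0, 0]]
    - [[0.004, -0.004, 0], [0, 0, 0]]
    - [[0.004, -0.004, 0], [0, 0, 0]]
    - [[0.004, -0.003, 0], [0, 0, 0]]
    - [[0.004, -0.002, 0], [0, 0, 0]]
    - [[0, 0, 0], [0, 0, 0]]

```text
clock: 22.88
tcp_pos: [0.5987, -0.1551, 0.0267]
orientation: [3.127, 0.292, -0.006]
contact_force: [-2.8, -4.1, -0.1]
grip_width: -0.0001
```

```bash
python3 - <<'E'
from h import *
st()
snap("wrist","w10")
E
```

```text
t 22.88 tcp [ 0.5987 -0.1551  0.0267] box [-0.0042 -0.1514] F [-2.8 -4.1 -0.1] w -0.0001
turn to aligned [0.01 0.05 0.01]
```

View pics/w10.png

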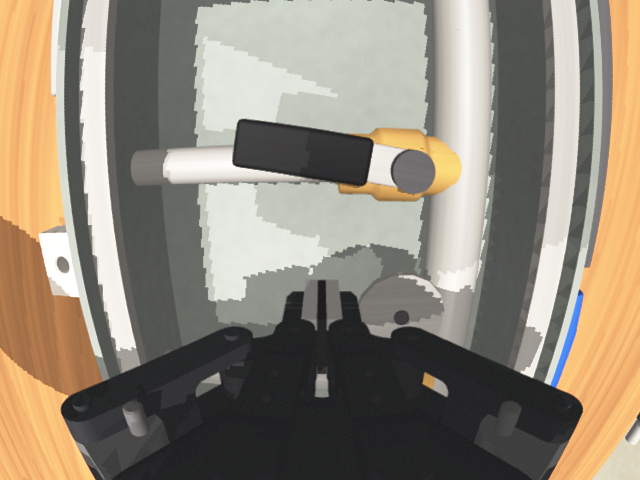

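```bash
cat >> h.py <<'E'
def ang(f,o,p,z=.064):
    b=w2b(whit(f,o,p,z)); d=b-np.array([.0285,-.205]); print("pt",b.round(4),"r",np.hypot(*d).round(4),"angle",np.arctan2(d[1],-d[0]).round(3))
E
python3 - <<'E'
from h import *
o=r.get_obs(); f=grab_frame("wrist"); ang(f,o,(402,317)); ang(f,o,(400,312))
E
```

```text
pt [ 0.027  -0.1518] r 0.0532 angle 1.543
pt [ 0.026  -0.1496] r 0.0555 angle 1.526
```

Call:
send_rows:
  series:
    - [[0.003, 0, 0], [0, 0, 0]]
    - [[0.003, 0, 0], [0, 0, 0]]
    - [[0.002, 0, 0], [0, 0, 0]]
    - [[0, 0, 0], [0, 0, 0]]

```text
clock: 23.48
tcp_pos: [0.601, -0.1541, 0.0262]
orientation: [3.127, 0.291, -0.023]
contact_force: [-19.5, -2.7, 13.9]
grip_width: -0.0003
```

```bash
python3 - <<'E'
from h import *
st()
snap("wrist","w11")
E
```

```text
t 23.48 tcp [ 0.601  -0.1541  0.0262] box [-0.0018 -0.1509] F [-19.5  -2.7  13.9] w -0.0003
turn to aligned [-0.01  0.17  0.  ]
```

View pics/w11.png

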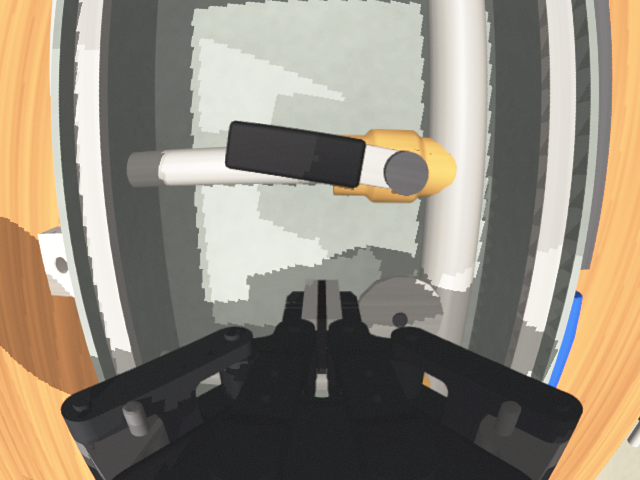

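The force is up to about 20 N with only 2 mm of movement, so the lever is on its stop. I'll back off, lift and check.

Call:
send_rows:
  series:
    - [[-0.008, 0, 0], [0, 0, 0]]
    - [[-0.01, 0, 0], [0, 0, 0]]
    - [[-0.006, 0, 0], [0, 0, 0]]
    - [[0, 0, -0.03], [0, 0, 0]]
    - [[0, 0, -0.05], [0, 0, 0]]
    - [[0, 0, -0.06], [0, 0, 0]]
    - [[0, 0.04, 0], [0, 0, 0]]
    - [[0, 0.04, 0], [0, 0, 0]]
    - [[0, 0.03, 0], [0, 0, 0]]
    - [[0, 0, 0], [0, 0, 0]]
    - [[0, 0, 0], [0, 0, 0]]

```text
clock: 24.9
tcp_pos: [0.6057, -0.2637, 0.1672]
orientation: [-3.127, -0.295, -0.001]
contact_force: [0.3, 0.8, -0.3]
grip_width: 0.0005
```

```bash
python3 - <<'E'
from h import *
st()
o=r.get_obs();f=snap("wrist","w12");pickle.dump((o,f),open("pics/w12.pkl","wb")); snap("side","s12");c=snap("scene","c12")
cv2.imwrite("pics/c12z.png",cv2.resize(c["frame"][195:335,215:415,::-1],None,fx=4,fy=4,interpolation=2))
E
```

```text
t 24.9 tcp [ 0.6057 -0.2637  0.1672] box [-0.0174 -0.2595] F [ 0.3  0.8 -0.3] w 0.0005
turn to aligned [-0.01 -0.    0.04]
```

View pics/w12.png

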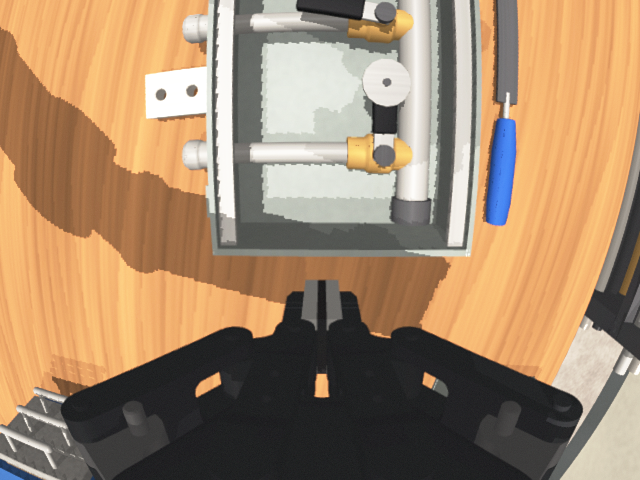

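View pics/c12z.png

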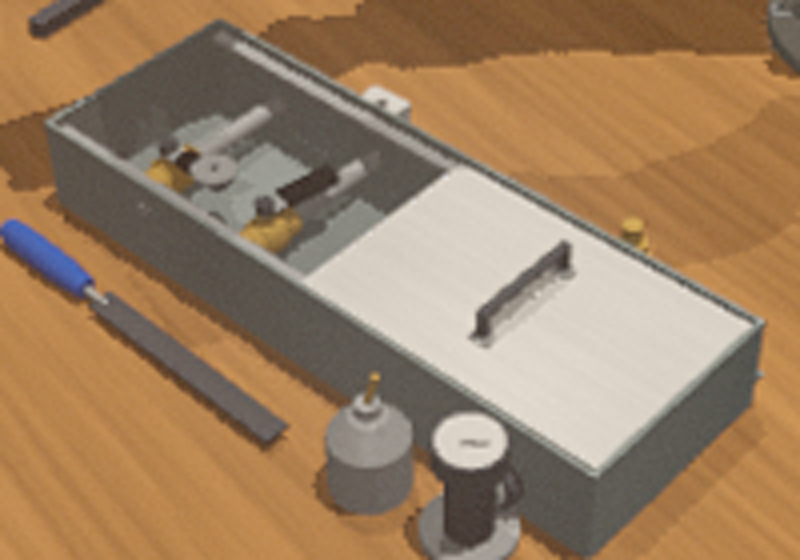

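View pics/s12.png

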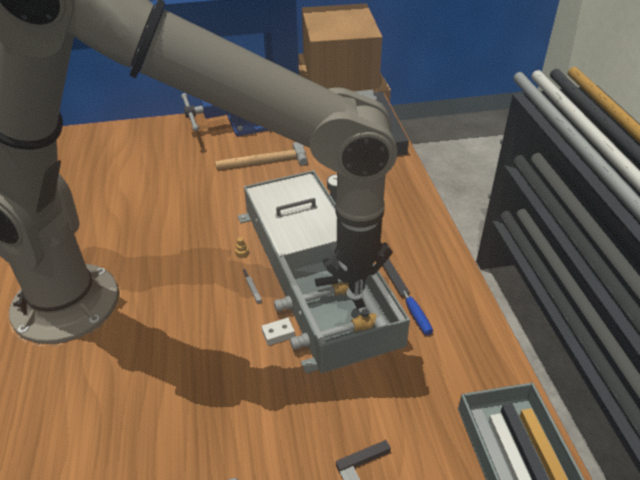

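```bash
python3 - <<'E'
from h import *
o,f=pickle.load(open("pics/w12.pkl","rb"))
s=w2b(whit(f,o,(384,154),.06)); t=w2b(whit(f,o,(387,82),.064)); d=t-s; print(s,t,np.hypot(*d),np.arctan2(d[1],-d[0]))
sc=pickle.load(open("pics/scene0.pkl","rb"))
C=lambda u,v:(215+(u+.5)/4-.5,195+(v+.5)/4-.5)
print("bar",[w2b(hit(sc,C(*p),.104)) for p in((567,247),(480,320))],"edge",[w2b(hit(sc,C(*p),.079)) for p in((455,166),(304,273))])
E
```

```text
[ 0.02795402 -0.20475365] [ 0.02876997 -0.15162995] 0.053129969935378635 1.5861544305123425
bar [array([-0.04535699,  0.13774197]), array([0.0513812, 0.139446 ])] edge [array([-0.08331677, -0.00045199]), array([ 0.07900259, -0.00281516])]
```

The cover's bar is at y ≈ +0.138 m (the stop is at 0.136), the tagged lever is at about 1.58 rad, the plain lever is unchanged and the tools haven't moved. I'm handing in.

```bash
python3 - <<'E'
from h import *
print(r.hand_in()); st()
E
```

```text
the job is handed in; nothing more can be done
None
the job is handed in; nothing more can be done
```

I slid the cover fully open against its left stop, then pushed the tagged lever (the valve at y = −205 mm) a quarter turn clockwise onto its stop. I handed the job in at about 25 s, with the arm lifted clear.

**Last checks:**
- **Cover:** the handle bar measured y ≈ +0.138 m in the box's frame, against a stop at 0.136 m. At the stop, the pushing force rose to about 9 N with no further movement.
- **Tagged lever:** it measured about 1.58 rad against a full travel of 1.571 rad. The force rose to about 20 N on its stop.
- **Plain lever and tools:** in the pictures the plain lever is still at its starting angle, and the tools in view show no visible shift. I judged both by eye and did not measure them.

**What went wrong:** my first push at the handle missed. The closed fingertips sit at least 21 mm short of the reported TCP, so they passed just over the bar without touching it. I triangulated the tips, lowered them behind the bar without finding contact with the plate, and repeated the push lower down. A rough single-pixel reading of the bar after the push disagreed between the side and scene views (0.117 and 0.146 m). The later, closer reading from the scene view gave the 0.138 m above.

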